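# Lock a swivel into the marking jig

## Task

Lay the steel swivel flat on the marking jig's plate with an eye over each of the two pins, and let go of it. Then push the jig's keeper lever round its quarter turn, across the swivel, until it rests right home against its stop screw. Feel for the stop: press the lever definitely but gently against it (about 10 N of push; over 20 N at any time spoils the jig), and leave the other gear lying where it is.

Things in the scene. Friction and masses are not known exactly. Their poses are not given: they have to be found in the camera images.
- swivel: Loose steel swivel, 114 mm long (its x), 46 wide, 0.13 to 0.25 kg: a block barrel in the middle (30 along x, 26 along y, 18 high; grip it across y), and on either side, centred 34 mm out along x, a round eye of 12 mm bar, hole 21 mm, its underside 3 mm above the barrel's. Origin: centre of the barrel's underside. Ends alike. Swaps places with the oval carabiner and the belay device.
- jig: Fixed marking jig: aluminium plate 200 mm (its x, from -60 to +140) by 130 mm (its y), top 12 mm above the table. Origin on the table under the middle of the seat; x points roughly away from the robot. Two steel pins, 13 mm thick and rising 14 mm from the plate with tapered tips, stand at x 0, y +34 and -34 mm.
- seat (a point): Middle of the seat on the plate's top, between the two pins; the swivel's origin belongs here, with its x along the jig's y, either way round.
- pivot (a point): On the upright axis of the keeper lever, at the height of the lever (40 mm over the table); 70 mm from the seat along the jig's x.
- lever (a joint): Keeper lever's angle, rad. At 0 (open) the handle points along the jig's +y; it grows counter-clockwise seen from above, towards the jig's -x, over the swivel. Starts at 0 to 0.15; meets the stop screw between 1.45 and 1.70. Dry friction 0.25 N m (2 N at the handle); a 0.1 N m spring towards closed, too weak to move it, keeps it bearing on the screw once home.
- lever_push (a point): Middle of the lever's black handle, 125 mm from the pivot, 41 mm above the table. The handle is 22 mm wide, from 90 to 145 mm from the pivot and from 31 to 51 mm above the table; the steel bar between it and the hub (16 mm wide, 33 to 45 mm above the table) passes 3 mm over a seated swivel.
- lever_tail (a point): Point on the centre line of the lever's short steel tail (14 mm wide, on the far side of the pivot from the handle), 48 mm from the pivot: about here the tail meets the nose of the stop screw.
- stop: Fixed dark steel stop block on the plate, 24 by 18 mm, 40 mm high, centred 118 mm along the jig's x and 53 mm along its y; origin under its middle at the plate's top. A 10 mm round-nosed steel stop screw, 27 mm above the plate, sticks out of it along the jig's -y towards the lever's tail. How far is not measured and differs each time: its nose is 41 to 51 mm from the block's origin. Hard.
- oval: Loose plain oval carabiner, 100 by 58 by 11 mm, lying flat; bystander. Origin: centre of underside.
- belay: Loose bronze-coloured two-slot belay device, 62 by 44 by 26 mm with a wire loop at one end; bystander. Origin: centre of underside.
- gauge: Loose blue plastic fork-shaped grip gauge, 99 by 60 by 12 mm; bystander. Origin: underside.
- rapring: Loose aluminium ring, 48 mm across, 12 mm high; bystander.
- tin: Loose small can, 68 mm across, 60 mm high; bystander.
- driver: Loose screwdriver with black handle; bystander.
Things that resemble listed ones, but are neither listed nor needed, are in the scene too. What is shaped like the swivel but green or pink is not meant.

How it is judged (in metres and radians):
On the way, in this order (a step that is already met when the one before it is completed fails the run):
1. the swivel lies flat on the plate, an eye over each pin, let go, with the lever still open (horizontal distance between swivel and seat below 0.009 m and z of swivel in the frame of jig below 0.015 m and angle between swivel's own z axis and vertical below 0.12 rad and angle between the x axis of swivel and the y axis of jig, either way round below 0.2 rad and contact force between the fingers and swivel below 0.1 N and value of joint lever below 0.6 rad), for 0.2 s.
2. the lever is pressed home against its stop screw (over 5 N between tail and screw) with the swivel under it (contact force between lever and stop above 5 N and horizontal distance between swivel and seat below 0.009 m and z of swivel in the frame of jig below 0.015 m and angle between swivel's own z axis and vertical below 0.12 rad and angle between the x axis of swivel and the y axis of jig, either way round below 0.2 rad), for 0.05 s.
At the end, for the whole second after the job is handed in: The swivel lies flat and still on the plate (origin within 9 mm of the seat, at most 3 mm off the plate, tilt under 0.12 rad, its length within 0.2 rad of the jig's y) with an eye over each pin, and the lever stands still across it with its tail bearing on the stop screw (over 0.5 N) (horizontal distance between swivel and seat below 0.009 m and z of swivel in the frame of jig below 0.015 m and angle between swivel's own z axis and vertical below 0.12 rad and angle between the x axis of swivel and the y axis of jig, either way round below 0.2 rad and contact force between lever and stop above 0.5 N and velocity of joint lever below 0.02 rad/s and value of joint lever above 1.3 rad and linear speed of swivel below 0.01 m/s); the robot touches nothing.
It fails at once if the robot presses on the lever with more than 20 N (contact force between any of the fingers, the arm and lever above 20 N).
It fails at once if another piece of gear is moved by more than 20 mm (distance of any of oval, belay, gauge, rapring, tin, driver from where it was at the start of the episode above 0.02 m).
It also fails if it takes over 69 s, if anything falls off the work surface, if the arm or the gripper's body presses on something with over 40 N, if the wrist force passes 120 N, or if a joint passes its speed limit or range.

## Robot

A 7-joint arm with a two-finger parallel gripper is mounted at the origin on the work surface. World frame = base frame: x ahead of the robot, y to its left, z up, the work surface at z = 0. Lengths are in m, angles in degrees, forces in N, time in s.
With the tool pointing down it reaches from about 0.35 to 0.9 m from the base axis. Payload 7.2 kg.
Tool frame: the origin (TCP) lies at the very end of the fingers, on their centre line; the grasp point (between the pads) lies 19 mm behind it (r.hold_point_z is the distance from the TCP to the grasp point, in m); z points along the fingers, y is the line along which they close (so a half turn about z gives the same grasp; the last joint's range is limited). The gripper opens to 88 mm and grips with 3 to 60 N. Pads are 20 mm wide; open, the fingers measure 115 mm over their backs; the gripper's body (75 mm by 178 mm) begins 61 mm behind the grasp point.
Start: joints at [-74.209, 23.554, -0.728, 91.456, 0.321, 64.991, -4.71], TCP at [0.211, 0.588, 0.223] pointing down, gripper open.
Joint ranges: [-169.25, 169.25], [-16.82, 113.86], [-84.01, 82.57], [7.8, 145.47], [-59.2, 239.2], [7.22, 106.19], [-163.78, 163.78]. Speed limits (degrees/s): [136.94, 136.94, 172.46, 172.46, 180, 180, 180].

## Interface

Orientations are given as a 3x3 rotation matrix whose columns are the frame's x, y, z axes.
In Python, from workcell import r gives the robot as it stands.
- The arm moves only by the tool move_arm, never from a script. Its argument "plan" is a list of rows, each a list of 7 numbers: the shift along the tool's x, y, z in mm, then the turn, a rotation vector about the tool's x, y, z in rad, then the finger opening in mm, from 0 to 87.8. A call has 1 to 5 rows; each row is the pose to reach, as a shift and turn from the pose commanded when the call began, along the tool's axes at that moment; what a row does not reach only later rows make up. A row lasts 1/10 s, in which the tool goes at most 50 mm and 8.59 degrees, less where a joint would pass 70% of its speed; a pose out of reach is approached as far as the arm can. A call with a gripper value outside its range is refused whole. The fingers move at their own pace and stop on an object; the grip force is fixed at half the most. Time passes only in rows, so rows that repeat a pose let the fingers close. It gives the time, the measured TCP pose, the force, the opening and the grip force at its end, in the units of the state.
- r.state(): the state, without advancing time (a new reading comes with each control period).
- r.read_camera(name): name is "scene" or "top" or "wrist"; returns a dict with "pixels" (384x512x3 uint8, blue, green, red), "depth" (384x512 float32, m along the optical axis (not along the pixel's ray), 0 where there is no reading), "fx", "fy", "cx", "cy" (pixels), "R" (3x3) and "t" (3): a world point X has camera coordinates R X + t; the wrist camera has in their place "hand_eye" (4x4, takes a point from camera to tool coordinates, whose origin is the TCP and whose axes are the flange's). Camera axes: x right, y down, z forward; pixel columns grow to the right and rows downward; lengths in m; the calibration is good to about 2 mm. The wrist camera is an equidistant fisheye: a pixel r from the principal point sees the ray r / f radians off the axis. A picture is of the moment at which its call begins: read the wrist's pose just before it.
- r.finish_job(): hands the job in; it is judged then, once.
The state is a dict: "t": time; "joint_pos": joint angles; "dq": joint speeds; "joint_torque": joint torques, N m; "tool_pos": TCP position; "orientation": TCP orientation; "force": force on the tool from outside, world axes, zero at the start; "ft_torque": the same for the moment, N m; "opening": finger opening in m; "finger_force": force on a finger pad.
Only numpy, scipy, OpenCV 4.12 (cv2) and the standard library are available. Lean on these libraries where they do the work, as an engineer would, in place of code of your own. Each camera call takes 0.05 s, during which the arm holds its last target. There are 200 camera calls.

## Working session

There is one attempt and no reset: what is moved stays moved. The work goes in short steps, Python scripts to look and compute and a tool call to move; the robot and the scene stay as the last step left them, time stands still between calls to the robot, and variables do not carry over. Pictures are saved under pics/ and viewed, at most 10 in all, crops included, and the job is handed in when it is done.

Besides the shell and the picture viewer there is one more tool, called by a JSON object that holds its "name" and its "arguments". move_arm: Moves the arm, as the interface text tells. Its arguments: {"type":"object","properties":{"plan":{"type":"array"}},"required":["plan"]}

```bash
mkdir -p pics; ls; cat > h.py <<'E'
import numpy as np,cv2
from workcell import r
def snap(n,f):
    s=r.state(); c=r.read_camera(n); cv2.imwrite(f'pics/{f}.png',c['pixels']); np.save(f'pics/{f}.npy',dict(c,state=s),allow_pickle=True); return c
def load(f): return np.load(f'pics/{f}.npy',allow_pickle=True).item()
def ray(c,u,v):
    x,y=(u-c['cx'])/c['fx'],(v-c['cy'])/c['fy']
    if 'R' in c and c.get('R') is not None:
        R=np.array(c['R']);t=np.array(c['t']); return -R.T@t, R.T@np.array([x,y,1])
    th=np.hypot(x,y); d=np.array([x,y,0])/max(th,1e-9)*np.sin(th)+np.array([0,0,np.cos(th)])
    H=np.array(c['hand_eye']); s=c['state']; O=np.array(s['orientation']); p=np.array(s['tool_pos'])
    return p+O@H[:3,3], O@H[:3,:3]@d
def at(c,u,v,z):
    o,d=ray(c,u,v); return o+d*(z-o[2])/d[2]
def dep(c,u,v):
    o,d=ray(c,u,v); return o+d*c['depth'][int(v),int(u)]
E
python3 - <<'E'
from h import *
c=snap('top','top'); snap('scene','scene')
print(r.state(), c['fx'],c['cx'],c['cy'],-np.array(c['R']).T@c['t'])
a=cv2.resize(c['pixels'],(800,600),interpolation=cv2.INTER_CUBIC);cv2.imwrite('pics/topL.png',a)
E
```

```text
pics
{'t': 0.1, 'joint_pos': array([-74.20857861,  23.59475531,  -0.7296072 ,  91.49469426,
         0.3207598 ,  64.99010604,  -4.70952072]), 'dq': array([-0.0049409 , -0.13163506, -0.02307872, -0.21464861, -0.02395133,
       -0.07867197,  0.0174869 ]), 'joint_torque': array([ 2.67871175e-03, -5.89107478e+01,  6.43823259e-01, -2.91708738e+01,
       -5.37505012e-02,  1.46517658e-02,  8.07189349e-05]), 'tool_pos': array([0.2105552 , 0.58802609, 0.221933  ]), 'orientation': array([[-9.41492208e-01,  3.37034540e-01, -3.75595066e-04],
       [ 3.37034739e-01,  9.41491315e-01, -1.29976996e-03],
       [-8.44478791e-05, -1.35031188e-03, -9.99999085e-01]]), 'force': array([-0.31934133,  0.06089568,  0.585996  ]), 'ft_torque': array([-0.02213658, -0.03416111, -0.02071129]), 'finger_force': 0.0, 'opening': 0.08771916581665169} 386.1587473744586 249.2257004793526 190.97322003227706 [0.38563373 0.03361973 1.37145971]
```

View pics/topL.png

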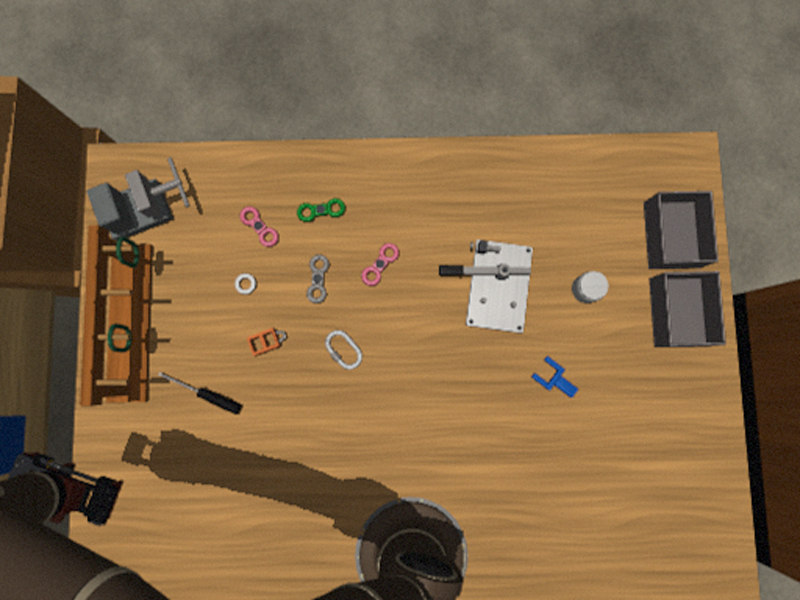

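The top view shows the grey swivel at (318,279), between the green and pink decoys. The jig is at (500,285), with the lever handle pointing left (+y), the pins at (483,300) and (514,305), and the stop at (485,247). I'll enlarge both areas.

```bash
python3 - <<'E'
from h import *
c=load('top');p=c['pixels']
a=cv2.resize(p[155:205,180:230],(400,400),interpolation=cv2.INTER_CUBIC)  # x8
b=cv2.resize(p[145:220,275:350],(600,600)[:2],interpolation=cv2.INTER_CUBIC)[:, :]
b=cv2.resize(b,(400,400)) # x5.333
cv2.imwrite('pics/crop1.png',np.hstack([a,b]))
E
```

```text
(no output)
```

View pics/crop1.png

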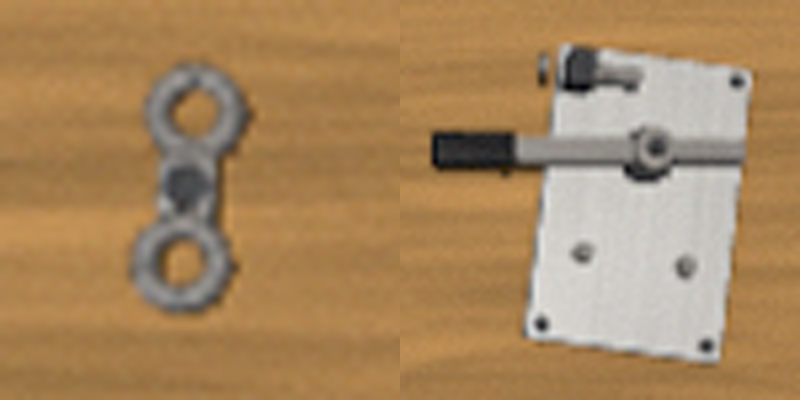

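The enlarged crop gives the swivel eye centres at (197,112) and (183,264), the pin tips at (584,252) and (686,266), and the pivot at (654,149).

```bash
python3 - <<'E'
from h import *
c=load('top')
L=lambda x,y,z:at(c,180+x/8-.44,155+y/8-.44,z)
J=lambda x,y,z:at(c,275+(x-400)/5.333-.4,145+y/5.333-.4,z)
a,b=L(197,112,.012),L(183,264,.012); m=(a+b)/2
print('swivel',a,b,m,np.linalg.norm(a-b),np.degrees(np.arctan2(*(a-b)[1::-1])))
p,q=J(584,252,.026),J(686,266,.026); s=(p+q)/2
print('seat',p,q,s,np.linalg.norm(p-q))
y=(p-q)[:2]/np.linalg.norm(p-q);x=np.array([y[1],-y[0]]);print('x',x,np.degrees(np.arctan2(x[1],x[0])))
v=J(654,149,.05);print('pivot',v,(v-s)[:2]@x,(v-s)[:2]@y)
h=J(475,151,.051);print('handle',h, np.linalg.norm(h-v),np.degrees(np.arctan2(*(h-v)[1::-1])))
n=J(640,76,.039);print('nose',(n-s)[:2]@x,(n-s)[:2]@y)
E
```

```text
swivel [0.64350953 0.19591076 0.012     ] [0.57500452 0.20229008 0.012     ] [0.60925702 0.19910042 0.012     ] 0.06880140196365699 -5.320150479103599
seat [ 0.55123375 -0.17389579  0.026     ] [ 0.54078287 -0.24055264  0.026     ] [ 0.54600831 -0.20722422  0.026     ] 0.06747115049998202
x [ 0.98793108 -0.15489412] -8.910655353444993
pivot [ 0.61496391 -0.21816982  0.05      ] 0.06981878826877125 -0.00013268848795350356
handle [ 0.61554395 -0.10167317  0.051     ] 0.11650239127918571 89.71472192212804
nose 0.11924471861084147 0.012793489151306046
```

```bash
cat >> h.py <<'E'
from scipy.spatial.transform import Rotation as Ro
def go(x,y,z,yaw):
    "yaw: world angle of tool y, deg"
    s=r.state();O=np.array(s['orientation']);p=np.array(s['tool_pos'])
    a=np.radians(yaw);Y=np.array([np.cos(a),np.sin(a),0]);Z=np.array([0,0,-1.]);T=np.column_stack([np.cross(Y,Z),Y,Z])
    print('t',s['t'],'pos',p.round(4),'yaw',np.degrees(np.arctan2(O[1,1],O[0,1])).round(2),'F',np.round(s['force'],1),'open',s['opening'],'\nshift',(O.T@(np.array([x,y,z])-p)*1000).round(1),'rot',Ro.from_matrix(O.T@T).as_rotvec().round(4))
E
python3 -c "
from h import *
go(.6092,.1991,.17,84.7);print(r.read_camera('wrist')['hand_eye'])"
```

```text
t 0.1 pos [0.2106 0.588  0.2219] yaw 70.3 F [-0.3  0.1  0.6] open 0.08771916581665169 
shift [-506.4 -231.7   52.3] rot [-1.400e-03 -1.000e-04 -2.513e-01]
[[-1.12595436e-03 -9.61900250e-01 -2.73398320e-01  7.40630418e-02]
 [ 9.99999354e-01 -1.04053275e-03 -4.57445826e-04 -2.89021650e-04]
 [ 1.55537348e-04 -2.73398659e-01  9.61900800e-01 -1.61614245e-01]
 [ 0.00000000e+00  0.00000000e+00  0.00000000e+00  1.00000000e+00]]
```

{"name": "move_arm", "arguments": {"plan": [[-45, -21, 0, 0, 0, -0.05, 87], [-90, -42, 0, 0, 0, -0.1, 87], [-135, -63, 0, 0, 0, -0.15, 87], [-180, -84, 0, 0, 0, -0.2, 87], [-225, -105, 0, 0, 0, -0.25, 87]]}}

```text
t: 0.65
tool_pos: [0.3882, 0.412, 0.2226]
orientation: [[-0.996, 0.091, -0.0], [0.091, 0.996, -0.0], [0.0, -0.0, -1.0]]
force: [0.8, 1.1, 1.0]
opening: 0.0871
finger_force: 0.0
```

```bash
python3 -c "
from h import *
go(.6092,.1991,.17,84.7)"
```

```text
t 0.65 pos [0.3882 0.412  0.2226] yaw 84.75 F [0.8 1.1 1. ] open 0.08712568780913214 
shift [-239.5 -191.8   52.6] rot [-0.0001 -0.0001  0.0009]
```

{"name": "move_arm", "arguments": {"plan": [[-36, -29, 0, 0, 0, 0, 87], [-72, -58, 10, 0, 0, 0, 87], [-108, -87, 20, 0, 0, 0, 87], [-144, -115, 30, 0, 0, 0, 87], [-180, -144, 40, 0, 0, 0, 87]]}}

```text
t: 1.15
tool_pos: [0.5539, 0.2522, 0.1822]
orientation: [[-0.996, 0.093, -0.0], [0.093, 0.996, 0.0], [0.0, 0.0, -1.0]]
force: [0.9, 0.7, -0.7]
opening: 0.0873
finger_force: 0.0
```

{"name": "move_arm", "arguments": {"plan": [[-30, -24, 6, 0, 0, 0, 87], [-60, -48, 12, 0, 0, 0, 87], [-60, -48, 12, 0, 0, 0, 87], [-60, -48, 12, 0, 0, 0, 87]]}}

```text
t: 1.55
tool_pos: [0.6082, 0.1991, 0.1699]
orientation: [[-0.995, 0.096, -0.001], [0.096, 0.995, -0.001], [0.001, -0.001, -1.0]]
force: [0.0, 0.5, 0.6]
opening: 0.0868
finger_force: 0.0
```

```bash
python3 - <<'E'
from h import *
go(.6092,.1991,.02,84.7)
c=snap('wrist','w1'); cv2.imwrite('pics/w1L.png',cv2.resize(c['pixels'],(800,600),interpolation=cv2.INTER_CUBIC))
E
```

```text
t 1.55 pos [0.6082 0.1991 0.1699] yaw 84.5 F [0.  0.5 0.6] open 0.08675726448729913 
shift [ -1.2   0.2 149.9] rot [-0.0006 -0.0011 -0.0035]
```

View pics/w1L.png

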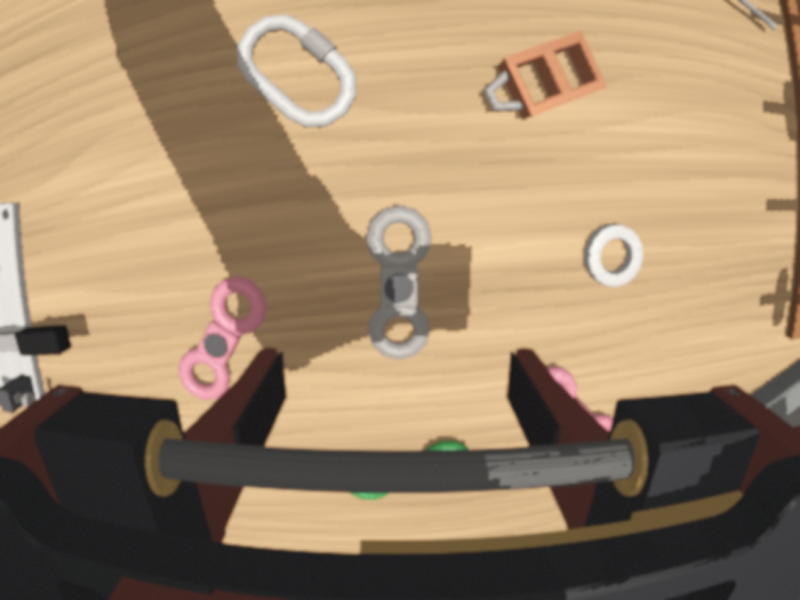

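The swivel sits centred between the fingers, upright in the image, with eye holes near (399,238) and (399,331). I'll check those against the top-camera measurement.

```bash
python3 - <<'E'
from h import *
c=load('w1')
a=at(c,399*.64,331*.64,.009);b=at(c,399*.64,238*.64,.009)
print(a,b,(a+b)/2,np.linalg.norm(a-b),np.degrees(np.arctan2(*(a-b)[1::-1])))
E
```

```text
[0.64674444 0.19694509 0.009     ] [0.57847975 0.20347937 0.009     ] [0.6126121  0.20021223 0.009     ] 0.06857671186731912 -5.467679099372054
```

{"name": "move_arm", "arguments": {"plan": [[-3, 1, 40, 0, 0, 0, 70], [-3, 1, 85, 0, 0, 0, 70], [-3, 1, 125, 0, 0, 0, 70], [-3, 1, 155, 0, 0, 0, 70], [-3, 1, 163, 0, 0, 0, 70]]}}

```text
t: 2.1
tool_pos: [0.6078, 0.2021, 0.0044]
orientation: [[-0.996, 0.091, -0.006], [0.091, 0.996, -0.001], [0.005, -0.002, -1.0]]
force: [-0.6, -0.6, -0.7]
opening: 0.0699
finger_force: 0.0
```

{"name": "move_arm", "arguments": {"plan": [[0, 0, 0, 0, 0, 0, 70], [0, 0, 0, 0, 0, 0, 10], [0, 0, 0, 0, 0, 0, 10], [0, 0, 0, 0, 0, 0, 10], [0, 0, 0, 0, 0, 0, 10]]}}

```text
t: 2.6
tool_pos: [0.6118, 0.201, 0.0088]
orientation: [[-0.996, 0.094, 0.002], [0.094, 0.996, 0.001], [-0.001, 0.001, -1.0]]
force: [-0.0, 0.3, -0.5]
opening: 0.0414
finger_force: 0.0
```

{"name": "move_arm", "arguments": {"plan": [[0, 0, 0, 0, 0, 0, 10], [0, 0, 0, 0, 0, 0, 10], [0, 0, 0, 0, 0, 0, 10]]}}

```text
t: 2.9
tool_pos: [0.6113, 0.2008, 0.0079]
orientation: [[-0.996, 0.094, 0.0], [0.094, 0.996, 0.0], [-0.0, 0.0, -1.0]]
force: [-0.9, -0.2, 2.4]
opening: 0.026
finger_force: 30.0
```

{"name": "move_arm", "arguments": {"plan": [[0, 0, -20, 0, 0, 0, 10], [0, 0, -60, 0, 0, 0, 10], [0, 0, -100, 0, 0, 0, 10], [0, 0, -130, 0, 0, 0, 10], [0, 0, -140, 0, 0, 0, 10]]}}

```text
t: 3.4
tool_pos: [0.6127, 0.2012, 0.1509]
orientation: [[-0.996, 0.094, 0.004], [0.094, 0.996, 0.002], [-0.004, 0.002, -1.0]]
force: [0.2, -0.2, -1.6]
opening: 0.0256
finger_force: 30.0
```

```bash
python3 -c "
from h import *
go(.546,-.2072,.15,-8.9)"
```

```text
t 3.4 pos [0.6127 0.2012 0.1509] yaw 84.61 F [ 0.2 -0.2 -1.6] open 0.02555211362313088 
shift [ 2.810e+01 -4.129e+02 -1.000e-01] rot [5.2000e-03 1.4000e-03 1.6321e+00]
```

{"name": "move_arm", "arguments": {"plan": [[2, -35, 0, 0, 0, 0.14, 10], [4, -70, 0, 0, 0, 0.28, 10], [7, -105, 0, 0, 0, 0.42, 10], [9, -140, 0, 0, 0, 0.56, 10], [12, -175, 0, 0, 0, 0.7, 10]]}}

```text
t: 3.9
tool_pos: [0.5816, 0.0263, 0.1461]
orientation: [[-0.697, 0.717, -0.002], [0.717, 0.697, -0.0], [0.001, -0.002, -1.0]]
force: [0.2, -0.3, -1.0]
opening: 0.0259
finger_force: 30.0
```

```bash
python3 -c "
from h import *
go(.546,-.2072,.15,-8.9)"
```

```text
t 3.9 pos [0.5816 0.0263 0.1461] yaw 44.19 F [ 0.2 -0.3 -1. ] open 0.025937074687238687 
shift [-142.6 -188.3   -3.7] rot [-2.200e-03 -2.000e-04  9.266e-01]
```

{"name": "move_arm", "arguments": {"plan": [[-25, -33, -1, 0, 0, 0.14, 10], [-50, -66, -2, 0, 0, 0.28, 10], [-75, -99, -3, 0, 0, 0.42, 10], [-100, -132, -4, 0, 0, 0.56, 10], [-125, -165, -4, 0, 0, 0.7, 10]]}}

```text
t: 4.4
tool_pos: [0.5517, -0.1785, 0.1504]
orientation: [[-0.071, 0.997, -0.002], [0.997, 0.071, 0.0], [0.0, -0.002, -1.0]]
force: [-0.9, 1.3, -1.9]
opening: 0.0255
finger_force: 30.0
```

```bash
python3 -c "
from h import *
go(.546,-.2072,.12,-8.9)"
```

```text
t 4.4 pos [ 0.5517 -0.1785  0.1504] yaw 4.09 F [-0.9  1.3 -1.9] open 0.025518526770369934 
shift [-28.3  -7.7  30.4] rot [-0.0017  0.      0.2268]
```

{"name": "move_arm", "arguments": {"plan": [[-14, -4, 15, 0, 0, 0.12, 10], [-28, -8, 35, 0, 0, 0.227, 10], [-28, -8, 50, 0, 0, 0.227, 10], [-28, -8, 60, 0, 0, 0.227, 10], [-28, -8, 60, 0, 0, 0.227, 10]]}}

```text
t: 4.9
tool_pos: [0.5462, -0.2039, 0.0896]
orientation: [[0.146, 0.989, -0.003], [0.989, -0.146, 0.001], [0.001, -0.004, -1.0]]
force: [0.1, 0.0, -1.4]
opening: 0.0258
finger_force: 30.0
```

{"name": "move_arm", "arguments": {"plan": [[0, 0, 0, 0, 0, 0, 10], [0, 0, 0, 0, 0, 0, 10]]}}

```text
t: 5.1
tool_pos: [0.5477, -0.2051, 0.0923]
orientation: [[0.148, 0.989, 0.001], [0.989, -0.148, 0.0], [0.0, 0.001, -1.0]]
force: [-0.4, -0.1, -1.0]
opening: 0.0254
finger_force: 30.0
```

```bash
python3 - <<'E'
from h import *
go(.546,-.2072,.02,-8.9)
c=snap('wrist','w2'); cv2.imwrite('pics/w2L.png',cv2.resize(c['pixels'][60:330,60:420],(800,600),interpolation=cv2.INTER_CUBIC))
E
```

```text
t 5.1 pos [ 0.5477 -0.2051  0.0923] yaw -8.49 F [-0.4 -0.1 -1. ] open 0.025444342228500044 
shift [-2.3 -1.5 72.3] rot [ 0.0012 -0.0002  0.0072]
```

View pics/w2L.png

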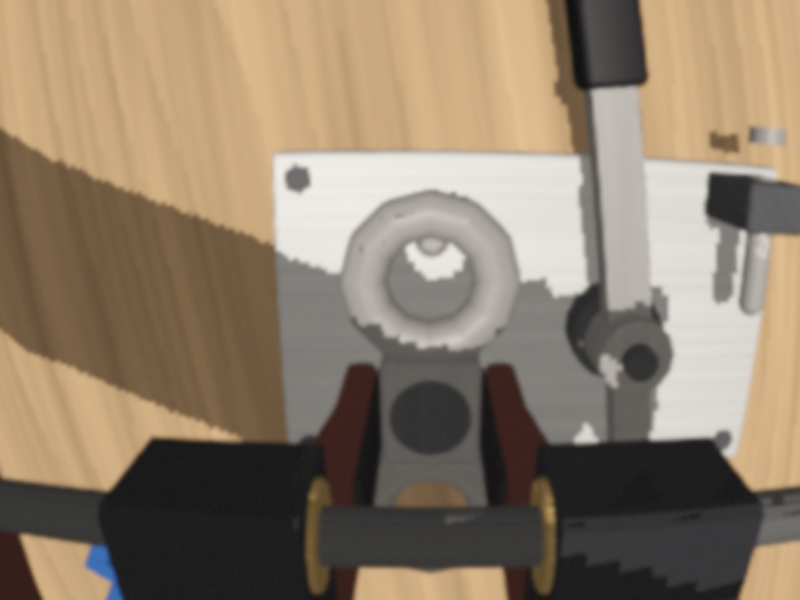

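The swivel is held straight, with its far eye hole centred at (431,278) and the +y pin just visible through it at (432,243). The plate corners are at (274,155) and (735,455).

```bash
python3 - <<'E'
from h import *
c=load('w2'); P=lambda x,y,z:at(c,60+x/2.2222,60+y/2.2222,z)
s=c['state'];O=np.array(s['orientation']);p=np.array(s['tool_pos']);print(p)
e=P(431,278,.0934); b=P(430,417,.1024)
print('eye',e,O.T@(e-p)*1e3,'barrel',b,O.T@(b-p)*1e3)
a=np.radians(-8.9);x=np.array([np.cos(a),np.sin(a)]);y=np.array([-x[1],x[0]])
k=P(274,155,.012);print('corner->seat',k,k[:2]+.06*x-.065*y)
k=P(735,455,.012);print('corner2->seat',k,k[:2]-.14*x+.065*y)
v=P(640,362,.055);print('pivot->seat',v,v[:2]-.07*x)
n=P(432,255,.026);print('pin near edge',n,n[:2]-.034*y)
E
```

```text
[ 0.54774888 -0.20510216  0.09232099]
eye [ 0.55384672 -0.17165552  0.0934    ] [33.98057357  1.09598796 -1.07007518] barrel [ 0.54852249 -0.2053567   0.1024    ] [ -0.13532925   0.81507226 -10.07805098]
corner->seat [ 0.50047538 -0.13663326  0.012     ] [ 0.5496968  -0.21013328]
corner2->seat [ 0.67515082 -0.2934747   0.012     ] [ 0.54689261 -0.20759785]
pivot->seat [ 0.61747051 -0.22011394  0.055     ] [ 0.54831332 -0.20928421]
pin near edge [ 0.55307723 -0.18029439  0.026     ] [ 0.54781707 -0.21388503]
```

{"name": "move_arm", "arguments": {"plan": [[-4, 0, 15, 0, 0, 0.007, 10], [-4, 0, 35, 0, 0, 0.007, 10], [-4, 0, 48, 0, 0, 0.007, 10], [-4, 0, 50, 0, 0, 0.007, 10], [-4, 0, 50, 0, 0, 0.007, 10]]}}

```text
t: 5.65
tool_pos: [0.5461, -0.2097, 0.0411]
orientation: [[0.157, 0.988, -0.001], [0.988, -0.157, 0.0], [-0.0, -0.001, -1.0]]
force: [-0.7, -0.1, -1.9]
opening: 0.0256
finger_force: 30.0
```

{"name": "move_arm", "arguments": {"plan": [[0, 0, 0, 0, 0, 0, 10], [0, 0, 0, 0, 0, 0, 10]]}}

```text
t: 5.85
tool_pos: [0.5469, -0.2098, 0.0424]
orientation: [[0.156, 0.988, 0.001], [0.988, -0.156, -0.0], [-0.0, 0.001, -1.0]]
force: [0.1, -0.1, -1.8]
opening: 0.0257
finger_force: 30.0
```

```bash
python3 - <<'E'
from h import *
go(.548,-.2092,.02,-8.9)
c=snap('wrist','w3'); cv2.imwrite('pics/w3L.png',cv2.resize(c['pixels'][110:290,140:380],(800,600),interpolation=cv2.INTER_CUBIC))
E
```

```text
t 5.85 pos [ 0.5469 -0.2098  0.0424] yaw -9.0 F [ 0.1 -0.1 -1.8] open 0.025657770975152924 
shift [ 0.8  0.9 22.4] rot [ 0.0013  0.0001 -0.0017]
```

View pics/w3L.png

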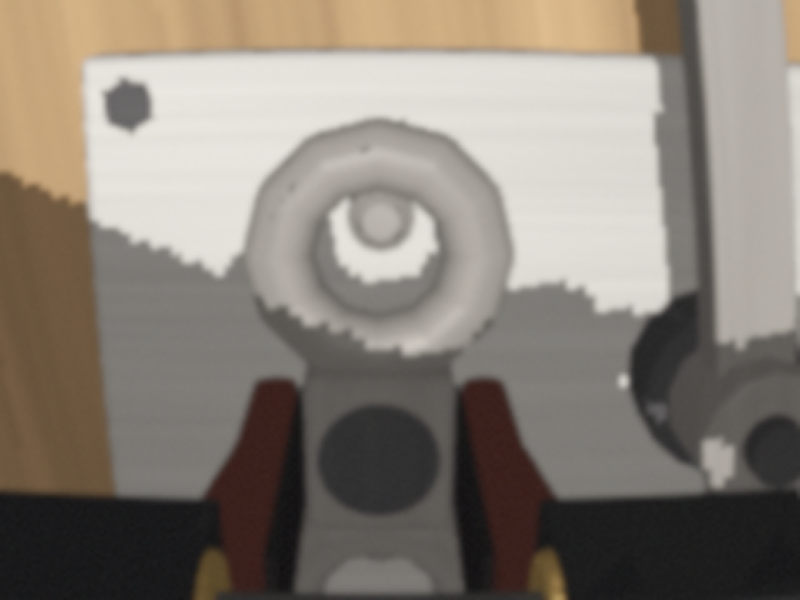

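The pin tip at (380,219) is laterally centred in the eye hole, whose centre is (380,250). I'll check the offset along jig y.

```bash
python3 - <<'E'
from h import *
c=load('w3'); P=lambda x,y,z:at(c,140+x/3.3333,110+y/3.3333,z)
s=c['state'];O=np.array(s['orientation']);p=np.array(s['tool_pos'])
q=lambda x,y,z:(O.T@(P(x,y,z)-p)*1e3).round(2)
print('eye',q(380,250,.0435),q(379,249,.0435),'outer',q(379,118,.0435),'pin',q(380,219,.026),'barrel',q(379,460,.0525))
print('seat',(P(380,219,.026)[:2]-.034*np.array([.1547,.988])))
E
```

```text
eye [34.06  1.13 -1.15] [34.24  0.96 -1.15] outer [56.19  0.98 -1.15] pin [35.52  1.15 16.35] barrel [ -0.32   0.93 -10.14]
seat [ 0.54839827 -0.20851443]
```

{"name": "move_arm", "arguments": {"plan": [[1, 0, 5, 0, 0, 0, 10], [1, 0, 11, 0, 0, 0, 10], [1, 0, 17, 0, 0, 0, 10], [1, 0, 21, 0, 0, 0, 10], [1, 0, 21, 0, 0, 0, 10]]}}

```text
t: 6.4
tool_pos: [0.5463, -0.2086, 0.0201]
orientation: [[0.156, 0.988, -0.001], [0.988, -0.156, 0.0], [0.0, -0.001, -1.0]]
force: [-0.3, -0.4, -1.1]
opening: 0.0258
finger_force: 30.0
```

{"name": "move_arm", "arguments": {"plan": [[0, 0, 0, 0, 0, 0, 10], [0, 0, 0.5, 0, 0, 0, 10], [0, 0, 0.5, 0, 0, 0, 10]]}}

```text
t: 6.7
tool_pos: [0.5465, -0.2086, 0.02]
orientation: [[0.156, 0.988, -0.0], [0.988, -0.156, -0.0], [-0.0, -0.0, -1.0]]
force: [-0.0, 0.7, -2.5]
opening: 0.0255
finger_force: 30.0
```

{"name": "move_arm", "arguments": {"plan": [[0, 0, 0, 0, 0, 0, 48], [0, 0, 0, 0, 0, 0, 48], [0, 0, 0, 0, 0, 0, 48], [0, 0, 0, 0, 0, 0, 48], [0, 0, 0, 0, 0, 0, 48]]}}

```text
t: 7.2
tool_pos: [0.5466, -0.2086, 0.0202]
orientation: [[0.156, 0.988, 0.0], [0.988, -0.156, -0.0], [0.0, 0.0, -1.0]]
force: [1.1, 0.2, -0.4]
opening: 0.0484
finger_force: 0.0
```

{"name": "move_arm", "arguments": {"plan": [[0, 0, -20, 0, 0, 0, 48], [0, 0, -55, 0, 0, 0, 48], [0, 0, -90, 0, 0, 0, 48], [0, 0, -120, 0, 0, 0, 48], [0, 0, -120, 0, 0, 0, 48]]}}

```text
t: 7.7
tool_pos: [0.5487, -0.2098, 0.1443]
orientation: [[0.157, 0.988, 0.007], [0.988, -0.157, -0.001], [-0.0, 0.007, -1.0]]
force: [0.2, 0.2, 1.0]
opening: 0.0478
finger_force: 0.0
```

```bash
python3 - <<'E'
from h import *
go(.548,-.2092,.02,-8.9)
c=snap('wrist','w4'); cv2.imwrite('pics/w4L.png',cv2.resize(c['pixels'][60:330,60:420],(800,600),interpolation=cv2.INTER_CUBIC))
E
```

```text
t 7.7 pos [ 0.5487 -0.2098  0.1443] yaw -9.01 F [0.2 0.2 1. ] open 0.04776554393086112 
shift [  0.5  -1.7 124.3] rot [ 0.0068  0.0004 -0.0019]
```

View pics/w4L.png

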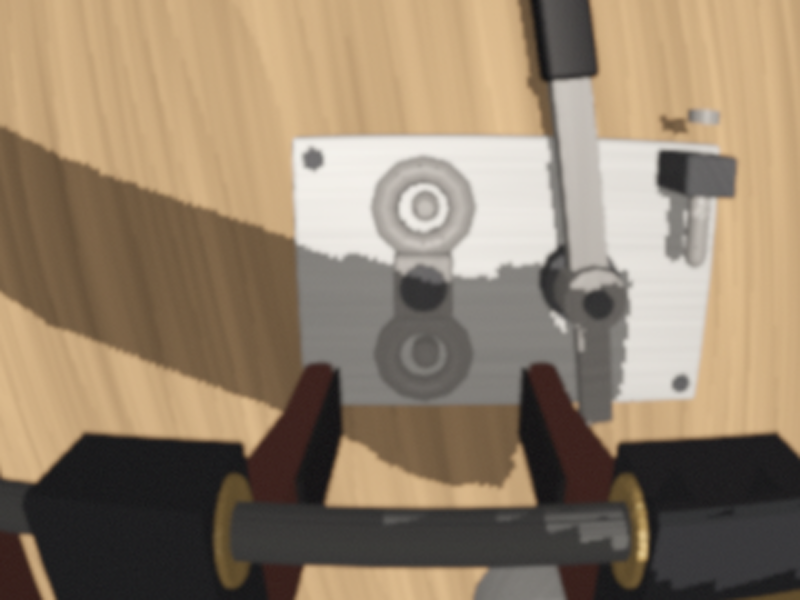

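The swivel is seated with a pin through each eye, at (425,207) and (425,352). The lever is still open, its handle end is near (568,77), and its hub cap is at (598,303). Next I'll plan the push.

```bash
cat >> h.py <<'E'
PV=np.array([.6176,-.2195])
def pose(phi,g,rho=.127,z=.036):
    f=np.radians(phi);d=np.array([np.cos(f),np.sin(f)]);t=np.array([-d[1],d[0]])
    return np.append(PV+rho*d-g*t,z),phi-180
def plan(L):
    s=r.state();O=np.array(s['orientation']);p=np.array(s['tool_pos'])
    print('t',s['t'],p.round(4),'yaw',np.degrees(np.arctan2(O[1,1],O[0,1])).round(2),'F',np.round(s['force'],1))
    for phi,g,z in L:
        q,yaw=pose(phi,g,z=z);a=np.radians(yaw);Y=np.array([np.cos(a),np.sin(a),0]);Z=np.array([0,0,-1.])
        print((O.T@(q-p)*1000).round(1),Ro.from_matrix(O.T@np.column_stack([np.cross(Y,Z),Y,Z])).as_rotvec().round(3))
E
python3 - <<'E'
from h import *
c=load('w4'); P=lambda x,y,z:at(c,60+x/2.2222,60+y/2.2222,z)
v=P(598,303,.055);h=P(568,77,.051);print(v,h,np.degrees(np.arctan2(*(h-v)[1::-1])),np.linalg.norm(h-v), np.degrees(np.arctan2(*(h[:2]-PV)[::-1])))
for a in [(598,303),(568,60),(575,120)]: print(dep(c,60+a[0]/2.2222,60+a[1]/2.2222)[2])
plan([(89.7,.04,.144),(89.7,.04,.036)])
E
```

```text
[ 0.6174667  -0.21999543  0.055     ] [ 0.61685272 -0.12926035  0.051     ] 90.38769856354563 0.09082528222541135 90.47445672775422
0.06548384001280791
0.07169284369721207
0.059824824626409395
t 7.75 [ 0.5478 -0.209   0.1421] yaw -8.99 F [ 0.6  0.5 -0.5]
[132.1  91.   -1.5] [ 0.003 -0.003  1.419]
[132.1  90.5 106.5] [ 0.003 -0.003  1.419]
```

{"name": "move_arm", "arguments": {"plan": [[26, 18, 0, 0, 0, 0.14, 0], [52, 36, 0, 0, 0, 0.28, 0], [78, 54, 0, 0, 0, 0.42, 0], [104, 72, 0, 0, 0, 0.56, 0], [132, 91, 0, 0, 0, 0.7, 0]]}}

```text
t: 8.25
tool_pos: [0.6571, -0.0916, 0.1386]
orientation: [[0.76, 0.65, -0.002], [0.65, -0.76, -0.0], [-0.001, -0.001, -1.0]]
force: [0.5, -0.9, -0.2]
opening: 0.0115
finger_force: 0.0
```

{"name": "move_arm", "arguments": {"plan": [[0, 0, 0, 0, 0, 0.14, 0], [0, 0, 0, 0, 0, 0.28, 0], [0, 0, 0, 0, 0, 0.42, 0], [0, 0, 0, 0, 0, 0.56, 0], [0, 0, 0, 0, 0, 0.715, 0]]}}

```text
t: 8.75
tool_pos: [0.6564, -0.0923, 0.1385]
orientation: [[1.0, -0.002, -0.002], [-0.002, -1.0, -0.0], [-0.002, 0.0, -1.0]]
force: [-1.2, 0.0, 0.5]
opening: 0.0005
finger_force: 0.0
```

{"name": "move_arm", "arguments": {"plan": [[0, 0, 0, 0, 0, 0, 0], [0, 0, 0, 0, 0, 0, 0]]}}

```text
t: 8.95
tool_pos: [0.6566, -0.0923, 0.1389]
orientation: [[1.0, 0.008, -0.002], [0.008, -1.0, -0.0], [-0.002, 0.0, -1.0]]
force: [-0.3, 0.1, -0.3]
opening: 0.0005
finger_force: 0.0
```

```bash
python3 - <<'E'
from h import *
plan([(90.2,.04,.144),(90.2,.04,.036)])
E
```

```text
t 8.95 [ 0.6566 -0.0923  0.1389] yaw -89.54 F [-0.3  0.1 -0.3]
[ 0.6  0.  -5.1] [0.    0.002 0.005]
[  0.7  -0.  102.9] [0.    0.002 0.005]
```

{"name": "move_arm", "arguments": {"plan": [[0, 0, 30, 0, 0, 0, 0], [0, 0, 65, 0, 0, 0, 0], [0, 0, 90, 0, 0, 0, 0], [0, 0, 103, 0, 0, 0, 0], [0, 0, 103, 0, 0, 0, 0]]}}

```text
t: 9.45
tool_pos: [0.6559, -0.0924, 0.0354]
orientation: [[1.0, 0.005, -0.003], [0.005, -1.0, 0.0], [-0.003, -0.0, -1.0]]
force: [-1.0, 0.2, 0.3]
opening: 0.0003
finger_force: 0.0
```

{"name": "move_arm", "arguments": {"plan": [[-4, 0, 0, 0, 0, 0, 0], [-8, 0, 0, 0, 0, 0, 0], [-11, 0, 0, 0, 0, 0, 0], [-13, 0, 0, 0, 0, 0, 0], [-15, 0, 0, 0, 0, 0, 0]]}}

```text
t: 9.95
tool_pos: [0.6422, -0.0924, 0.0377]
orientation: [[1.0, 0.004, 0.001], [0.004, -1.0, 0.0], [0.001, -0.0, -1.0]]
force: [0.8, -0.2, 1.1]
opening: 0.0006
finger_force: 0.7
```

{"name": "move_arm", "arguments": {"plan": [[-1, 0, 0, 0, 0, 0, 0], [-2, 0, 0, 0, 0, 0, 0], [-3, 0, 0, 0, 0, 0, 0], [-4, 0, 0, 0, 0, 0, 0], [-5, 0, 0, 0, 0, 0, 0]]}}

```text
t: 10.45
tool_pos: [0.6371, -0.0924, 0.0371]
orientation: [[1.0, 0.004, 0.0], [0.004, -1.0, 0.0], [0.0, -0.0, -1.0]]
force: [0.5, 1.9, 0.6]
opening: 0.0007
finger_force: 0.6
```

```bash
python3 - <<'E'
from h import *
plan([(90.2,.021,.036),(93,.021,.036)])
E
```

```text
t 10.45 [ 0.6371 -0.0924  0.0371] yaw -89.77 F [0.5 1.9 0.6]
[1.  0.  1.1] [-0. -0.  0.]
[-5.2 -0.8  1.1] [-0.    -0.    -0.048]
```

```bash
python3 - <<'E'
from h import *
plan([(90.2+3*i,.021,.0365) for i in range(1,6)])
E
```

```text
t 10.45 [ 0.6371 -0.0924  0.0371] yaw -89.77 F [0.5 1.9 0.6]
[-5.6 -0.9  0.6] [-0.    -0.    -0.052]
[-12.4  -1.5   0.6] [-0.    -0.    -0.104]
[-19.1  -1.7   0.6] [-0.    -0.    -0.157]
[-25.8  -1.6   0.6] [-0.    -0.    -0.209]
[-32.6  -1.1   0.6] [-0.    -0.    -0.261]
```

{"name": "move_arm", "arguments": {"plan": [[-5.6, -0.9, 0.5, 0, 0, -0.052, 0], [-12.4, -1.5, 0.5, 0, 0, -0.104, 0], [-19.1, -1.7, 0.5, 0, 0, -0.157, 0], [-25.8, -1.6, 0.5, 0, 0, -0.209, 0], [-32.6, -1.1, 0.5, 0, 0, -0.261, 0]]}}

```text
t: 10.95
tool_pos: [0.6042, -0.0915, 0.0365]
orientation: [[0.965, 0.264, -0.0], [0.264, -0.965, -0.0], [-0.0, 0.0, -1.0]]
force: [1.5, -1.0, -0.6]
opening: 0.0003
finger_force: 0.6
```

```bash
python3 - <<'E'
from h import *
plan([(105.2+3*i,.021,.0365) for i in range(1,6)])
E
```

```text
t 10.95 [ 0.6042 -0.0915  0.0365] yaw -74.69 F [ 1.5 -1.  -0.6]
[-6.3 -0.9  0. ] [ 0.    0.   -0.05]
[-13.   -1.5   0. ] [ 0.     0.    -0.103]
[-19.7  -1.7   0. ] [ 0.     0.    -0.155]
[-26.5  -1.6   0. ] [ 0.     0.    -0.208]
[-33.2  -1.1   0. ] [ 0.    0.   -0.26]
```

{"name": "move_arm", "arguments": {"plan": [[-6.5, -0.9, 0, 0, 0, -0.051, 0], [-13.2, -1.5, 0, 0, 0, -0.104, 0], [-19.9, -1.7, 0, 0, 0, -0.156, 0], [-26.7, -1.6, 0, 0, 0, -0.209, 0], [-33.3, -1.1, 0, 0, 0, -0.261, 0]]}}

```text
t: 11.45
tool_pos: [0.5716, -0.0991, 0.0365]
orientation: [[0.864, 0.504, -0.0], [0.504, -0.864, 0.0], [-0.0, -0.0, -1.0]]
force: [0.4, 0.2, -0.6]
opening: 0.0001
finger_force: 0.7
```

{"name": "move_arm", "arguments": {"plan": [[-6.5, -0.9, 0, 0, 0, -0.051, 0], [-13.2, -1.5, 0, 0, 0, -0.104, 0], [-19.9, -1.7, 0, 0, 0, -0.156, 0], [-26.7, -1.6, 0, 0, 0, -0.209, 0], [-33.3, -1.1, 0, 0, 0, -0.261, 0]]}}

```text
t: 11.95
tool_pos: [0.5421, -0.1147, 0.0365]
orientation: [[0.704, 0.71, -0.001], [0.71, -0.704, 0.0], [-0.0, -0.001, -1.0]]
force: [0.9, 1.2, 0.3]
opening: 0.0006
finger_force: 0.7
```

```bash
python3 - <<'E'
from h import *
plan([(135.2+3*i,.021,.0365) for i in range(1,6)])
E
```

```text
t 11.95 [ 0.5421 -0.1147  0.0365] yaw -44.78 F [0.9 1.2 0.3]
[-6.8 -0.6 -0. ] [-0.001  0.    -0.052]
[-13.6  -1.1  -0. ] [-0.001  0.    -0.104]
[-20.3  -1.4  -0. ] [-0.001  0.    -0.157]
[-27.   -1.2  -0. ] [-0.001  0.    -0.209]
[-33.8  -0.7  -0. ] [-0.001 -0.    -0.261]
```

{"name": "move_arm", "arguments": {"plan": [[-6.8, -0.6, 0, 0, 0, -0.052, 0], [-13.6, -1.1, 0, 0, 0, -0.104, 0], [-20.3, -1.4, 0, 0, 0, -0.157, 0], [-27, -1.2, 0, 0, 0, -0.209, 0], [-33.8, -0.7, 0, 0, 0, -0.261, 0]]}}

```text
t: 12.45
tool_pos: [0.5175, -0.1381, 0.0364]
orientation: [[0.497, 0.868, -0.001], [0.868, -0.497, 0.001], [0.0, -0.001, -1.0]]
force: [0.9, 2.1, 0.5]
opening: 0.0002
finger_force: 0.7
```

```bash
python3 - <<'E'
from h import *
plan([(150.2+1.5*i,.021,.0365) for i in range(1,6)])
E
```

```text
t 12.45 [ 0.5175 -0.1381  0.0364] yaw -29.82 F [0.9 2.1 0.5]
[-3.3 -0.2 -0.1] [-0.001 -0.    -0.026]
[-6.6 -0.6 -0.1] [-0.001 -0.    -0.053]
[-10.   -0.9  -0.1] [-0.001 -0.    -0.079]
[-13.3  -1.2  -0.1] [-0.001 -0.    -0.105]
[-16.7  -1.3  -0.1] [-0.001 -0.    -0.131]
```

{"name": "move_arm", "arguments": {"plan": [[-3.3, -0.2, 0, 0, 0, -0.026, 0], [-6.6, -0.6, 0, 0, 0, -0.053, 0], [-10, -0.9, 0, 0, 0, -0.079, 0], [-13.3, -1.2, 0, 0, 0, -0.105, 0], [-16.7, -1.3, 0, 0, 0, -0.131, 0]]}}

```text
t: 12.95
tool_pos: [0.5086, -0.1522, 0.0365]
orientation: [[0.38, 0.925, -0.0], [0.925, -0.38, 0.0], [-0.0, -0.0, -1.0]]
force: [-0.1, 1.9, -0.6]
opening: -0.0002
finger_force: 0.7
```

```bash
python3 - <<'E'
from h import *
c=snap('wrist','w5'); cv2.imwrite('pics/w5L.png',cv2.resize(c['pixels'],(800,600),interpolation=cv2.INTER_CUBIC))
c=snap('top','t5'); cv2.imwrite('pics/t5L.png',cv2.resize(c['pixels'][130:230,265:365],(600,600),interpolation=cv2.INTER_CUBIC))
plan([(157.7+.4*i,.021,.0365) for i in range(1,6)])
E
```

```text
t 13.05 [ 0.5087 -0.153   0.0367] yaw -22.44 F [ 0.5  0.5 -0.2]
[-0.1 -1.1  0.2] [ 0.     0.    -0.009]
[-1.  -1.2  0.2] [ 0.     0.    -0.016]
[-1.9 -1.4  0.2] [ 0.     0.    -0.023]
[-2.8 -1.5  0.2] [ 0.    0.   -0.03]
[-3.7 -1.6  0.2] [ 0.     0.    -0.037]
```

View pics/w5L.png

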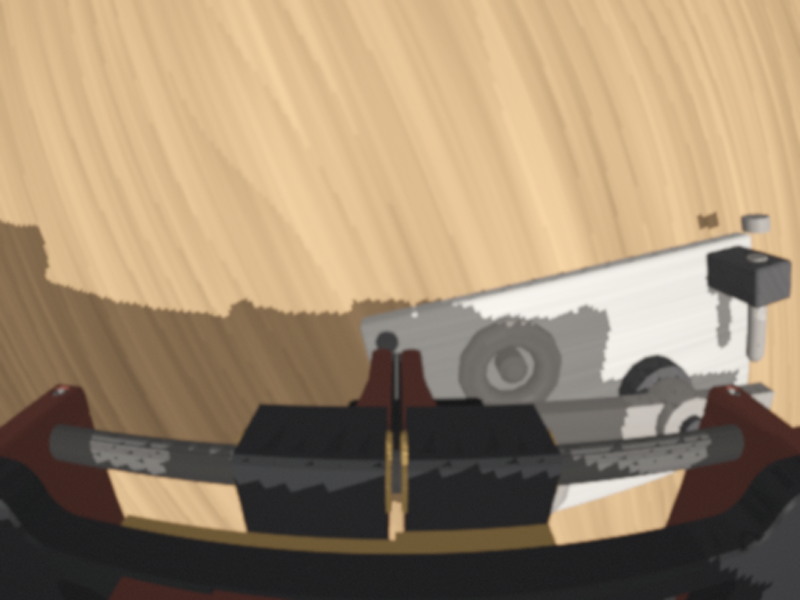

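The lever follows the fingers. Its tail at (760,392) is nearing the screw nose at (757,360), and the swivel is still on its pins. From here I'll go slower.

{"name": "move_arm", "arguments": {"plan": [[-2, -0.1, 0, 0, 0, -0.017, 0], [-4, -0.2, 0, 0, 0, -0.034, 0], [-6, -0.3, 0, 0, 0, -0.05, 0], [-8, -0.4, 0, 0, 0, -0.066, 0], [-10, -0.4, 0, 0, 0, -0.082, 0]]}}

```text
t: 13.55
tool_pos: [0.5045, -0.1614, 0.0366]
orientation: [[0.304, 0.953, -0.0], [0.953, -0.304, 0.0], [0.0, -0.0, -1.0]]
force: [-0.1, 1.5, -0.8]
opening: 0.0005
finger_force: 0.7
```

{"name": "move_arm", "arguments": {"plan": [[-0.7, 0, 0, 0, 0, -0.005, 0], [-1.4, -0.1, 0, 0, 0, -0.01, 0], [-2.1, -0.1, 0, 0, 0, -0.015, 0], [-2.8, -0.1, 0, 0, 0, -0.02, 0], [-3.5, -0.1, 0, 0, 0, -0.025, 0]]}}

```text
t: 14.05
tool_pos: [0.5035, -0.1646, 0.0366]
orientation: [[0.281, 0.96, -0.0], [0.96, -0.281, 0.0], [-0.0, -0.0, -1.0]]
force: [-1.6, 2.0, -0.6]
opening: 0.0007
finger_force: 0.7
```

```bash
python3 - <<'E'
from h import *
plan([(164+.4*i,.021,.0365) for i in range(1,6)])
E
```

```text
t 14.05 [ 0.5035 -0.1646  0.0366] yaw -16.3 F [-1.6  2.  -0.6]
[-1.2 -2.3  0.1] [-0.     0.    -0.012]
[-2.1 -2.5  0.1] [-0.     0.    -0.019]
[-3.  -2.6  0.1] [-0.     0.    -0.026]
[-3.9 -2.7  0.1] [-0.     0.    -0.033]
[-4.7 -2.8  0.1] [-0.    0.   -0.04]
```

```bash
python3 - <<'E'
from h import *
a=np.radians(-8.95);x=np.array([np.cos(a),np.sin(a)]);y=np.array([-x[1],x[0]])
c=load('w4')
n=at(c,60+697/2.2222,60+266/2.2222,.039)[:2];S=PV-.07*x
print('nose',(n-S)@x,(n-S)@y)
E
```

```text
nose 0.11941158529358463 0.01146293270605326
```

{"name": "move_arm", "arguments": {"plan": [[-1.2, 0, 0, 0, 0, -0.01, 0], [-2.4, 0, 0, 0, 0, -0.02, 0], [-3.6, -0.1, 0, 0, 0, -0.03, 0], [-4.8, -0.1, 0, 0, 0, -0.04, 0], [-6, -0.1, 0, 0, 0, -0.05, 0]]}}

```text
t: 14.55
tool_pos: [0.5016, -0.1705, 0.0366]
orientation: [[0.232, 0.973, -0.0], [0.973, -0.232, 0.0], [0.0, -0.0, -1.0]]
force: [-0.1, 1.7, -0.1]
opening: 0.0005
finger_force: 0.7
```

{"name": "move_arm", "arguments": {"plan": [[-1, 0, 0, 0, 0, -0.008, 0], [-2, 0, 0, 0, 0, -0.016, 0], [-3, -0.1, 0, 0, 0, -0.024, 0], [-4, -0.1, 0, 0, 0, -0.032, 0], [-5, -0.1, 0, 0, 0, -0.04, 0]]}}

```text
t: 15.05
tool_pos: [0.5004, -0.1752, 0.0366]
orientation: [[0.193, 0.981, -0.0], [0.981, -0.193, 0.0], [0.0, -0.0, -1.0]]
force: [-1.1, 2.1, -0.2]
opening: 0.0003
finger_force: 0.7
```

```bash
python3 - <<'E'
from h import *
plan([(170+.4*i,.021,.0365) for i in range(1,6)])
E
```

```text
t 15.05 [ 0.5004 -0.1752  0.0366] yaw -11.13 F [-1.1  2.1 -0.2]
[-3.2 -4.   0.1] [-0.    -0.    -0.027]
[-4.1 -4.1  0.1] [-0.    -0.    -0.034]
[-5.  -4.2  0.1] [-0.    -0.    -0.041]
[-5.9 -4.4  0.1] [-0.    -0.    -0.048]
[-6.8 -4.5  0.1] [-0.    -0.    -0.055]
```

{"name": "move_arm", "arguments": {"plan": [[-0.6, 0, 0, 0, 0, -0.005, 0], [-1.2, 0, 0, 0, 0, -0.01, 0], [-1.8, 0, 0, 0, 0, -0.015, 0], [-2.4, 0, 0, 0, 0, -0.02, 0], [-3, 0, 0, 0, 0, -0.025, 0]]}}

```text
t: 15.55
tool_pos: [0.4999, -0.1782, 0.0366]
orientation: [[0.169, 0.986, -0.0], [0.986, -0.169, 0.0], [0.0, -0.0, -1.0]]
force: [-1.3, 1.8, -0.1]
opening: 0.0003
finger_force: 0.7
```

{"name": "move_arm", "arguments": {"plan": [[-0.5, 0, 0, 0, 0, -0.004, 0], [-1, 0, 0, 0, 0, -0.008, 0], [-1.5, 0, 0, 0, 0, -0.012, 0], [-2, 0, 0, 0, 0, -0.016, 0], [-2.5, 0, 0, 0, 0, -0.02, 0]]}}

```text
t: 16.05
tool_pos: [0.4995, -0.1807, 0.0366]
orientation: [[0.149, 0.989, 0.0], [0.989, -0.149, 0.0], [0.0, 0.0, -1.0]]
force: [-0.3, 1.2, -1.0]
opening: 0.0007
finger_force: 0.7
```

{"name": "move_arm", "arguments": {"plan": [[-0.5, 0, 0, 0, 0, -0.004, 0], [-1, 0, 0, 0, 0, -0.008, 0], [-1.5, 0, 0, 0, 0, -0.012, 0], [-2, 0, 0, 0, 0, -0.016, 0], [-2.5, 0, 0, 0, 0, -0.02, 0]]}}

```text
t: 16.55
tool_pos: [0.4991, -0.1831, 0.0366]
orientation: [[0.129, 0.992, -0.0], [0.992, -0.129, 0.0], [0.0, -0.0, -1.0]]
force: [-0.2, 1.3, -0.2]
opening: 0.0006
finger_force: 0.7
```

{"name": "move_arm", "arguments": {"plan": [[-0.4, 0, 0, 0, 0, -0.003, 0], [-0.8, 0, 0, 0, 0, -0.006, 0], [-1.2, 0, 0, 0, 0, -0.009, 0], [-1.6, 0, 0, 0, 0, -0.012, 0], [-2, 0, 0, 0, 0, -0.016, 0]]}}

```text
t: 17.05
tool_pos: [0.4988, -0.1851, 0.0366]
orientation: [[0.113, 0.994, -0.0], [0.994, -0.113, 0.0], [0.0, -0.0, -1.0]]
force: [-2.7, 1.2, 0.1]
opening: 0.0005
finger_force: 0.7
```

{"name": "move_arm", "arguments": {"plan": [[-0.4, 0, 0, 0, 0, -0.003, 0], [-0.8, 0, 0, 0, 0, -0.006, 0], [-1.2, 0, 0, 0, 0, -0.009, 0], [-1.6, 0, 0, 0, 0, -0.012, 0], [-2, 0, 0, 0, 0, -0.016, 0]]}}

```text
t: 17.55
tool_pos: [0.4986, -0.1871, 0.0366]
orientation: [[0.098, 0.995, 0.0], [0.995, -0.098, 0.0], [0.0, 0.0, -1.0]]
force: [-1.4, 1.5, -0.7]
opening: 0.0006
finger_force: 0.7
```

{"name": "move_arm", "arguments": {"plan": [[-0.4, 0, 0, 0, 0, -0.003, 0], [-0.8, 0, 0, 0, 0, -0.006, 0], [-1.2, 0, 0, 0, 0, -0.009, 0], [-1.6, 0, 0, 0, 0, -0.012, 0], [-2, 0, 0, 0, 0, -0.016, 0]]}}

```text
t: 18.05
tool_pos: [0.4984, -0.1891, 0.0366]
orientation: [[0.082, 0.997, -0.0], [0.997, -0.082, 0.0], [0.0, -0.0, -1.0]]
force: [-1.0, 1.5, 0.4]
opening: 0.0005
finger_force: 0.7
```

{"name": "move_arm", "arguments": {"plan": [[-0.4, 0, 0, 0, 0, -0.003, 0], [-0.8, 0, 0, 0, 0, -0.006, 0], [-1.2, 0, 0, 0, 0, -0.009, 0], [-1.6, 0, 0, 0, 0, -0.012, 0], [-2, 0, 0, 0, 0, -0.016, 0]]}}

```text
t: 18.55
tool_pos: [0.4981, -0.1907, 0.0366]
orientation: [[0.065, 0.998, -0.0], [0.998, -0.065, 0.001], [0.0, -0.0, -1.0]]
force: [-2.4, 3.2, 1.6]
opening: 0.0006
finger_force: 1.6
```

{"name": "move_arm", "arguments": {"plan": [[-0.25, 0, 0, 0, 0, 0, 0], [-0.5, 0, 0, 0, 0, 0, 0], [-0.5, 0, 0, 0, 0, 0, 0]]}}

```text
t: 18.85
tool_pos: [0.498, -0.1911, 0.0366]
orientation: [[0.066, 0.998, -0.0], [0.998, -0.066, 0.001], [0.001, -0.0, -1.0]]
force: [-2.6, 4.8, 2.3]
opening: 0.0006
finger_force: 2.1
```

{"name": "move_arm", "arguments": {"plan": [[-0.3, 0, 0, 0, 0, 0, 0], [-0.6, 0, 0, 0, 0, 0, 0], [-0.6, 0, 0, 0, 0, 0, 0]]}}

```text
t: 19.15
tool_pos: [0.498, -0.1915, 0.0366]
orientation: [[0.066, 0.998, -0.001], [0.998, -0.066, 0.001], [0.001, -0.001, -1.0]]
force: [-2.3, 5.1, 2.6]
opening: 0.0006
finger_force: 2.5
```

{"name": "move_arm", "arguments": {"plan": [[-0.4, 0, 0, 0, 0, 0, 0], [-0.8, 0, 0, 0, 0, 0, 0], [-0.8, 0, 0, 0, 0, 0, 0]]}}

```text
t: 19.45
tool_pos: [0.4979, -0.1919, 0.0366]
orientation: [[0.065, 0.998, -0.001], [0.998, -0.065, 0.001], [0.001, -0.001, -1.0]]
force: [-2.2, 6.3, 3.4]
opening: 0.0004
finger_force: 3.1
```

{"name": "move_arm", "arguments": {"plan": [[-0.4, 0, 0, 0, 0, 0, 0], [-0.8, 0, 0, 0, 0, 0, 0], [-1.2, 0, 0, 0, 0, 0, 0], [-1.2, 0, 0, 0, 0, 0, 0], [-1.2, 0, 0, 0, 0, 0, 0]]}}

```text
t: 19.95
tool_pos: [0.4979, -0.1924, 0.0366]
orientation: [[0.065, 0.998, -0.001], [0.998, -0.065, 0.002], [0.002, -0.001, -1.0]]
force: [-2.5, 7.6, 4.4]
opening: 0.0007
finger_force: 4.0
```

```bash
python3 - <<'E'
from h import *
c=snap('wrist','w6'); cv2.imwrite('pics/w6L.png',cv2.resize(c['pixels'][100:340,200:512],(780,600),interpolation=cv2.INTER_CUBIC)); print(r.state()['force'])
E
```

```text
[-3.19696093  7.68814904  4.69900978]
```

View pics/w6L.png

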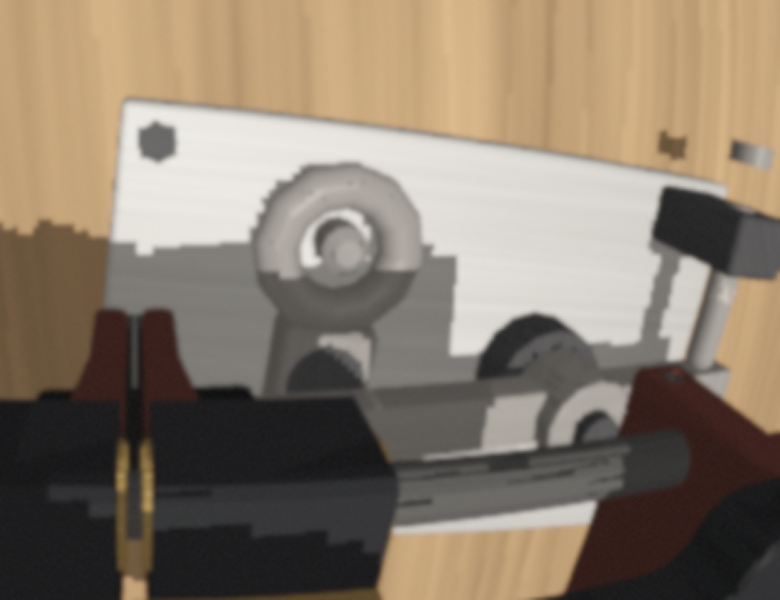

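The tail bears on the screw nose at (703,368), and the swivel is still on its pins. The push is about 9 N, the position matches the expected stop angle, and further commanded travel only raises the force, so the lever is home. I'll back off gently and lift.

{"name": "move_arm", "arguments": {"plan": [[1, 0, 0, 0, 0, 0, 0], [3, 0, 0, 0, 0, 0, 0], [8, 0, 0, 0, 0, 0, 0], [16, 0, 0, 0, 0, 0, 0], [28, 0, 0, 0, 0, 0, 0]]}}

```text
t: 20.5
tool_pos: [0.5003, -0.1664, 0.0368]
orientation: [[0.067, 0.998, 0.001], [0.998, -0.067, -0.001], [-0.001, 0.001, -1.0]]
force: [1.1, 0.2, 0.2]
opening: 0.0006
finger_force: 0.0
```

{"name": "move_arm", "arguments": {"plan": [[0, 0, -15, 0, 0, 0, 0], [0, 0, -50, 0, 0, 0, 0], [0, 0, -90, 0, 0, 0, 0], [0, 0, -120, 0, 0, 0, 0], [0, 0, -120, 0, 0, 0, 0]]}}

```text
t: 21.0
tool_pos: [0.5025, -0.1662, 0.1605]
orientation: [[0.065, 0.998, 0.007], [0.998, -0.065, -0.001], [-0.0, 0.007, -1.0]]
force: [1.4, 0.1, 0.1]
opening: 0.0002
finger_force: 0.0
```

{"name": "move_arm", "arguments": {"plan": [[0, 0, 0, 0, 0, 0, 0], [0, 0, 0, 0, 0, 0, 0], [0, 0, 0, 0, 0, 0, 0]]}}

```text
t: 21.3
tool_pos: [0.4992, -0.1657, 0.1555]
orientation: [[0.066, 0.998, -0.002], [0.998, -0.066, 0.0], [0.0, -0.002, -1.0]]
force: [0.4, 0.4, 0.2]
opening: 0.0006
finger_force: 0.0
```

```bash
python3 - <<'E'
from h import *
print(r.state()['force'])
c=snap('wrist','w7'); cv2.imwrite('pics/w7L.png',cv2.resize(c['pixels'],(800,600),interpolation=cv2.INTER_CUBIC))
E
```

```text
[0.39742342 0.38809442 0.21290589]
```

View pics/w7L.png

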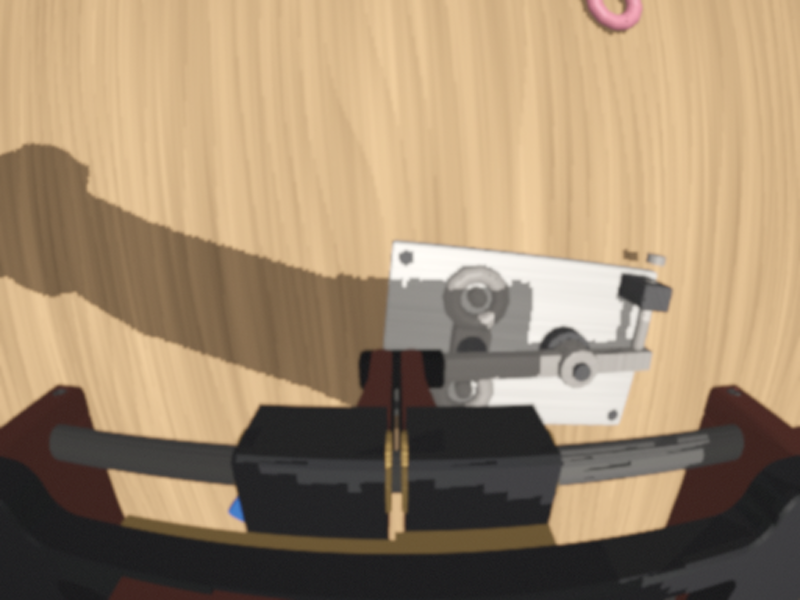

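The lever lies across the swivel with its tail on the screw at (638,352). Both eyes are over their pins and the gripper is clear, so I'm handing in.

```bash
python3 -c "
from workcell import r
print(r.finish_job())"
```

```text
the job is handed in; nothing more can be done
None
```

I seated the swivel on both pins and pressed the lever home against its stop screw at about 9 N. I then drew the arm clear without touching the other gear and handed the job in at about 21 s; no verdict was returned.

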